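# Change over the oil bottles on the garage bench

## Task

Three oil bottles with push-pull caps are clamped to the bench; the slim round one has been left open. Press its cap fully down until it clicks shut and, only after that, pull the cap of the square bottle fully up until it clicks open, so that the two never stand open to the grinding dust together. Leave the squat bottle shut, and do not shift or upset the spray can, the bin or the wrench.

Things in the scene. Friction and masses are not known exactly. Their poses are not given: they have to be found in the camera images.
- slim_bottle: Slim round grey plastic bottle, 60 mm in diameter, the tallest of the three; its cone shoulder begins 118 mm above the bench. Fixed: clamped in a steel foot screwed to the bench. Origin: centre of the foot's underside, on the bench, z up; the cap is on its vertical axis. The shoulder ends 136 mm above the bench; the cap's top is at 181 mm shut, 203 mm open.
- square_bottle: Square grey plastic bottle, 84 by 84 mm in plan (sides along its x and y), its flat top 90 mm above the bench with a short cone in the middle. Fixed: clamped in a steel foot screwed to the bench. Origin: centre of the foot's underside, on the bench, z up; the cap is on its vertical axis. The shoulder ends 100 mm above the bench; the cap's top is at 145 mm shut, 167 mm open.
- squat_bottle: Squat round grey plastic bottle, 86 mm in diameter, the lowest; its cone shoulder begins 54 mm above the bench. Fixed: clamped in a steel foot screwed to the bench. Origin: centre of the foot's underside, on the bench, z up; the cap is on its vertical axis. The shoulder ends 68 mm above the bench; the cap's top is at 113 mm shut, 135 mm open.
- slim_cap (a joint): Push-pull cap of the slim bottle; starts open. Joint value: 0 fully shut (down), 0.022 m fully open (up). It slides straight up and down (world z) and cannot come off. A detent holds it at either end: it takes 8 to 12 N to move it to mid-travel (0.011), past which it snaps to the other end by itself.
- square_cap (a joint): Push-pull cap of the square bottle; starts shut. Joint value: 0 fully shut (down), 0.022 m fully open (up). It slides straight up and down (world z) and cannot come off. A detent holds it at either end: it takes 8 to 12 N to move it to mid-travel (0.011), past which it snaps to the other end by itself.
- squat_cap (a joint): Push-pull cap of the squat bottle; starts shut and is to stay so. Joint value: 0 fully shut (down), 0.022 m fully open (up). It slides straight up and down (world z) and cannot come off. A detent holds it at either end: it takes 8 to 12 N to move it to mid-travel (0.011), past which it snaps to the other end by itself.
- slim_cap_top (a point): On the slim bottle. Centre of the flat top of the cap, a ribbed black upright cylinder 38 mm in diameter and 36 mm high; the point rises with the cap. Gap between the cap's lower rim and the bottle's shoulder: 9 mm when shut (with a 34 mm wide collar in it), 31 mm when open, when the 27 mm wide white neck shows.
- square_cap_top (a point): On the square bottle. Centre of the flat top of the cap, a ribbed black upright cylinder 38 mm in diameter and 36 mm high; the point rises with the cap. Gap between the cap's lower rim and the bottle's shoulder: 9 mm when shut (with a 34 mm wide collar in it), 31 mm when open, when the 27 mm wide white neck shows.
- squat_cap_top (a point): On the squat bottle. Centre of the flat top of the cap, a ribbed black upright cylinder 38 mm in diameter and 36 mm high; the point rises with the cap. Gap between the cap's lower rim and the bottle's shoulder: 9 mm when shut (with a 34 mm wide collar in it), 31 mm when open, when the 27 mm wide white neck shows.
- spray_can: Loose aluminium spray can, 66 mm in diameter, 190 mm tall, standing; origin at the centre of its underside. Leave alone.
- screw_bin: Loose empty black open bin, 120 by 100 mm, 50 mm high; origin under its centre. Leave alone.
- wrench: Loose steel wrench, 180 mm long along its x, lying flat; origin under its middle. Leave alone.

How it is judged:
At the end, for the whole second after the job is handed in: The slim bottle's cap is shut (within 4 mm of fully down), the square bottle's cap is open (within 4 mm of fully up) and the squat bottle's cap is shut (within 4 mm of fully down) (value of joint each of slim_cap, squat_cap below 0.004 m and value of joint square_cap above 0.018 m); the robot touches nothing.
It fails at once if the slim and the square bottle both stand open at once (both caps past mid-travel) (value of joint each of slim_cap, square_cap above 0.011 m).
It fails at once if the squat bottle's cap is pulled open past mid-travel (value of joint squat_cap above 0.011 m).
It fails at once if the spray can, the bin or the wrench is shifted more than 30 mm, or the can is tipped over (distance of any of spray_can, screw_bin, wrench from where it was at the start of the episode above 0.03 m or angle between spray_can's own z axis and vertical above 0.4 rad).
It also fails if it takes over 45 s, if anything falls off the work surface, if the arm or the gripper's body presses on something with over 40 N, if the wrist force passes 120 N, or if a joint passes its speed limit or range.

## Robot

A 7-joint arm with a two-finger parallel gripper is mounted at the origin on the work surface. World frame = base frame: x ahead of the robot, y to its left, z up, the work surface at z = 0. Lengths are in m, angles in rad, forces in N, time in s.
With the tool pointing down it reaches from about 0.4 to 0.75 m from the base axis. Payload 19.5 kg.
Tool frame: the origin (TCP) lies at the very end of the fingers, on their centre line; the grasp point (between the pads) lies 19 mm behind it; z points along the fingers, y is the line along which they close (so a half turn about z gives the same grasp; the last joint's range is limited). The gripper opens to 85 mm and grips with 20 to 120 N. Pads are 22 mm wide; open, the fingers measure 114 mm over their backs; the gripper's body (76 mm by 85 mm) begins 54 mm behind the grasp point. The pads swing forward as they close: fully open they stand 13 mm farther back than shut.
Start: joints at [1.101, 0.707, -0.028, 1.485, 0.022, 0.951, -0.075], TCP at [0.239, -0.523, 0.231] pointing down, gripper open.
Joint ranges: [-2.71, 2.71], [-0.32, 2.16], [-1.57, 1.52], [0, 2.45], [-1.46, 4.6], [0, 2.02], [-2.83, 2.83]. Speed limits (rad/s): [1.89, 1.89, 2.57, 2.57, 3.01, 3.01, 3.01].

## Interface

Orientations are given as a 3x3 rotation matrix whose columns are the frame's x, y, z axes.
In Python, from station import ctrl, kinematics, read_state, grab_frame, camera_params gives the robot as it stands. Calls block until the motion is done:
- ctrl.move_to(position, orientation): joint-space move of the TCP to a pose.
- ctrl.move_straight(position, attitude=None, rate=0.15): straight line of the TCP; attitude=None keeps the orientation; rate is the mean speed in m/s.
- ctrl.move_j(angles): joint-space move.
- ctrl.open_gripper() and ctrl.close_gripper(squeeze=None): open the fingers fully, or close them until they stop; squeeze is the grip in N (None keeps the last).
- ctrl.sleep(seconds).
- kinematics.ik(position, orientation): joint angles nearest the present ones, or None.
- read_state(): the state.
- grab_frame(name): name is "side" or "top"; returns the picture (384x512x3 uint8, red, green, blue); there is no depth.
- camera_params(name): a dict with "K" (3x3 intrinsics, pixels), "rvec" (rotation vector, rad) and "tvec" (3), from world to camera coordinates, as OpenCV has them. Camera axes: x right, y down, z forward; pixel columns grow to the right and rows downward; lengths in m; the calibration is good to about 2 mm. A picture is of the moment at which its call begins. camera_params takes no time and is no camera call.
A pose or a line that the arm cannot do raises ctrl.IKError and nothing moves.
- ctrl.finish_job(): hands the job in; it is judged then, once.
The state is a dict: "time_s": time; "joint_pos": joint angles; "joint_vel": joint speeds; "joint_torque": joint torques, N m; "position": TCP position; "orientation": TCP orientation; "force": force on the tool from outside, world axes, zero at the start; "ft_torque": the same for the moment, N m; "finger_gap": finger opening in m; "gripper_force": force on a finger pad.
Only numpy, scipy, OpenCV 4.12 (cv2) and the standard library are available. Lean on these libraries where they do the work, as an engineer would, in place of code of your own. Each camera call takes 0.05 s, during which the arm holds its last target. There are 200 camera calls.

## Working session

There is one attempt and no reset: what is moved stays moved. The work goes in short steps, each a Python script; the robot and the scene stay as the last script left them, time stands still between calls to the robot, and variables do not carry over. Pictures are saved under pics/ and viewed, at most 10 in all, crops included, and the job is handed in when it is done.

```bash
mkdir -p pics; python3 - <<'E'
from station import *
import cv2
for n in("side","top"):
    cv2.imwrite(f"pics/{n}0.png",grab_frame(n)[:,:,::-1]); p=camera_params(n)
    R=cv2.Rodrigues(p["rvec"])[0]; print(n,p["K"].tolist(),(-R.T@p["tvec"]).round(3),R.round(3).tolist())
s=read_state();print(s)
E
```

```text
side [[357.63036179266703, 0.0, 255.91218911397166], [0.0, 357.63036179266703, 184.6868362755879], [0.0, 0.0, 1.0]] [0.246 0.751 0.754] [[-0.858, -0.513, 0.014], [-0.336, 0.542, -0.77], [0.387, -0.666, -0.638]]
top [[357.3929642047151, 0.0, 254.84263812067425], [0.0, 357.3929642047151, 196.90381287979923], [0.0, 0.0, 1.0]] [0.524 0.115 1.192] [[-0.024, -0.999, 0.022], [-0.993, 0.021, -0.114], [0.113, -0.024, -0.993]]
{'time_s': 0.1, 'joint_pos': array([ 1.10129559,  0.70699909, -0.02762964,  1.48495363,  0.02198638,
        0.95092212, -0.07547928]), 'joint_vel': array([-1.27974397e-03, -5.45203332e-04,  6.11380304e-04, -2.18306963e-04,
       -9.98103808e-05,  1.57180279e-04,  1.59247426e-04]), 'joint_torque': array([-1.90616252e-04, -8.84303498e+01,  1.23586625e+00, -2.36453211e+01,
        1.70059368e-02,  5.11720078e-03, -7.98440124e-05]), 'position': array([ 0.23845842, -0.52295616,  0.23089771]), 'orientation': array([[ 9.09871348e-01,  4.14890294e-01, -4.16915711e-04],
       [ 4.14890503e-01, -9.09870915e-01,  8.87427307e-04],
       [-1.11545036e-05, -9.80419049e-04, -9.99999519e-01]]), 'force': array([ 0.05257603, -0.17742875, -0.59516929]), 'ft_torque': array([-0.0476368 , -0.03479279, -0.03104037]), 'gripper_force': 0.0, 'finger_gap': 0.08535832388761912}
```

View pics/side0.png

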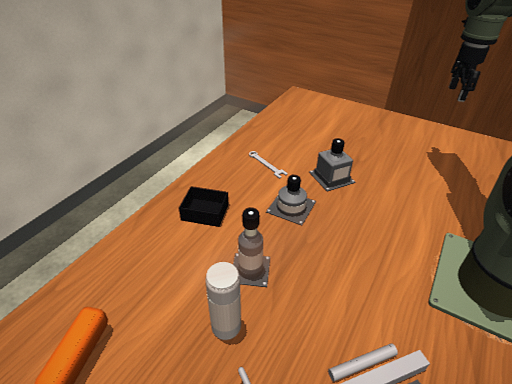

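View pics/top0.png

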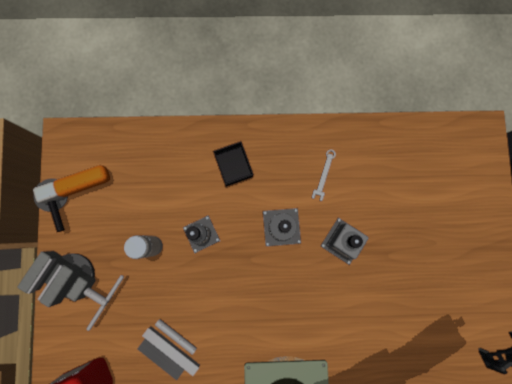

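The side view shows the slim cap at about (251,218), squat at (293,183) and square at (338,145). In the top view they are at about (197,233), (284,226) and (354,241). The can stands at (136,247), the bin at (233,163) and the wrench at (325,175). Next I triangulate the black caps and check against the ribs' extents.

```bash
cat > h.py <<'E'
from station import *
import cv2, numpy as np
P={}
for n in("side","top"):
    p=camera_params(n);P[n]=(np.array(p["K"]),cv2.Rodrigues(np.array(p["rvec"]))[0],np.array(p["tvec"]).reshape(3))
def proj(n,X): K,R,t=P[n]; q=K@(R@X+t); return q[:2]/q[2]
def ray(n,uv): K,R,t=P[n]; return -R.T@t, R.T@np.linalg.inv(K)@np.array([*uv,1.])
def plane(n,uv,z): o,d=ray(n,uv); return o+d*(z-o[2])/d[2]
def tri(a,b):
    M=[K@np.c_[R,t] for K,R,t in(P["side"],P["top"])]
    X=cv2.triangulatePoints(*M,np.array(a,float).reshape(2,1),np.array(b,float).reshape(2,1)).ravel();return X[:3]/X[3]
def blob(img,uv,r=13,th=42):
    u,v=uv; m=np.zeros(img.shape[:2],np.uint8); m[v-r:v+r+1,u-r:u+r+1]=1
    m&=(img.max(2)<th).astype(np.uint8)
    _,l,s,c=cv2.connectedComponentsWithStats(m); k=1+np.argmax(s[1:,4]); return c[k],s[k]
G={"slim":((251,218),(195,232)),"squat":((293,183),(284,226)),"square":((338,145),(354,241))}
def measure():
    S,T=grab_frame("side"),grab_frame("top"); out={}
    for k,(a,b) in G.items():
        (ca,sa),(cb,sb)=blob(S,a),blob(T,b); X=tri(ca,cb)
        e=[np.linalg.norm(proj("side",X)-ca),np.linalg.norm(proj("top",X)-cb)]
        print(k,X.round(4),"err px",np.round(e,2),"side",ca.round(1),sa,"top",cb.round(1),sb); out[k]=X
    return S,T,out
E
python3 - <<'E'
from h import *
S,T,o=measure()
a=cv2.resize(S[125:245,215:375],None,fx=5,fy=5,interpolation=0)[:,:,::-1]
b=cv2.resize(T[190:280,170:380],None,fx=3.8,fy=3.8,interpolation=0)[:,:,::-1]
cv2.imwrite("pics/a.png",a);cv2.imwrite("pics/b.png",b)
E
```

```text
slim [0.5408 0.265  0.1836] err px [0.09 0.07] side [250.5 218.9] [243 208  16  22 282] top [193.2 233.2] [186 227  15  14  81]
squat [0.5511 0.0116 0.104 ] err px [0.26 0.24] side [293.3 183.7] [287 175  14  17 173] top [280.9 228.3] [279 223   8   9  21]
square [ 0.5057 -0.2021  0.1277] err px [0.33 0.36] side [337.2 146.4] [331 139  13  15 147] top [353.6 241.2] [347 236  15  12 115]
```

View pics/a.png

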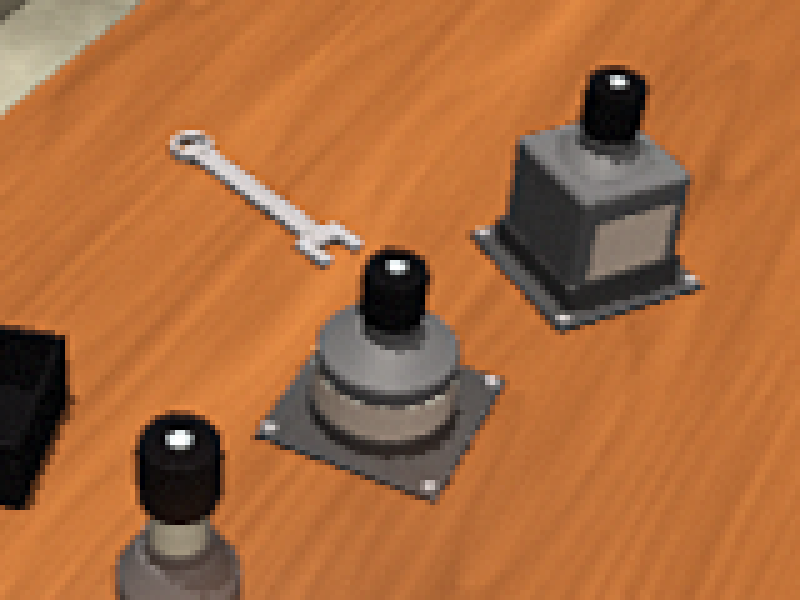

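View pics/b.png

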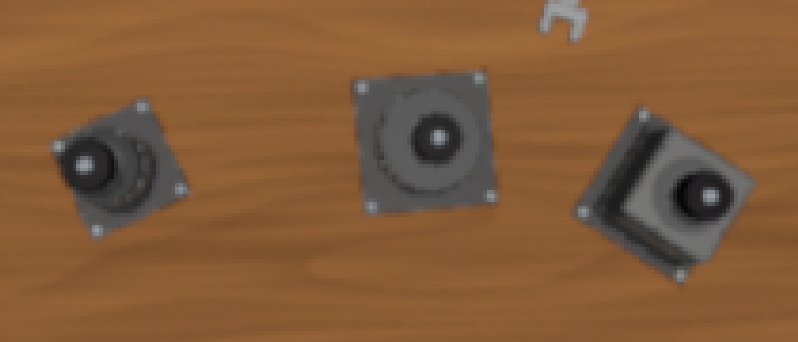

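The crops show the slim cap up with its white neck visible, and the squat and square caps down. Slim foot screws in the top view average to pixel (201.5,234.1), and the square's diagonal screws to (344.2,241.3). I'll use these as an independent check of the axes.

```bash
python3 - <<'E'
from h import *
for z in(.003,.01): print(plane("top",(201.5,234.1),z).round(4),plane("top",(344.2,241.3),z).round(4))
a,b=plane("top",(170+643/3.8,190+115/3.8),.005),plane("top",(170+583/3.8,190+211/3.8),.005)
print("edge deg",np.degrees(np.arctan2(*(b-a)[1::-1])),np.linalg.norm(a-b))
# cap top edges: highest dark pixel of side blob, on known xy -> height
print("tops proj", proj("side",np.array([.541,.265,.203])),proj("side",np.array([.5057,-.2021,.145])))
for k in(0,90,45,135,-45):
    t=np.radians(k);x=np.array([np.cos(t),np.sin(t),0]);R=np.c_[x,np.cross([0,0,-1],x),[0,0,-1]]
    for p in((.541,.265,.25),(.505,-.202,.2),(.505,-.202,.11)):
        q=kinematics.ik(np.array(p),R);print(k,p,None if q is None else np.round(q,2))
E
```

```text
[0.5401 0.2646 0.003 ] [ 0.5052 -0.2073  0.003 ]
[0.54   0.2637 0.01  ] [ 0.5053 -0.2054  0.01  ]
edge deg 145.39039014822401 0.0998152063381954
tops proj [250.48445419 212.6858005 ] [337.7159171  141.72623503]
0 (0.541, 0.265, 0.25) [-0.62  0.75  0.24  1.35 -0.18  1.07 -1.93]
0 (0.505, -0.202, 0.2) [ 0.24  0.71  0.16  1.65 -0.14  0.8  -1.11]
0 (0.505, -0.202, 0.11) [ 0.25  0.84  0.14  1.74 -0.19  0.58 -1.07]
90 (0.541, 0.265, 0.25) [-0.38  0.74 -0.28  1.34  0.21  1.09 -0.68]
90 (0.505, -0.202, 0.2) [ 0.46  0.71 -0.26  1.64  0.23  0.83  0.11]
90 (0.505, -0.202, 0.11) [ 0.42  0.84 -0.18  1.73  0.24  0.6   0.09]
45 (0.541, 0.265, 0.25) [-0.5   0.73 -0.02  1.35  0.02  1.06 -1.31]
45 (0.505, -0.202, 0.2) [ 0.35  0.7  -0.05  1.64  0.05  0.8  -0.51]
45 (0.505, -0.202, 0.11) [ 0.34  0.83 -0.03  1.73  0.04  0.57 -0.5 ]
135 (0.541, 0.265, 0.25) [-0.27  0.77 -0.52  1.34  0.39  1.14 -0.05]
135 (0.505, -0.202, 0.2) [ 0.57  0.73 -0.47  1.64  0.4   0.88  0.72]
135 (0.505, -0.202, 0.11) [ 0.5   0.85 -0.34  1.73  0.43  0.64  0.7 ]
-45 (0.541, 0.265, 0.25) [-0.73  0.78  0.49  1.36 -0.38  1.1  -2.54]
-45 (0.505, -0.202, 0.2) [ 0.12  0.73  0.39  1.65 -0.35  0.83 -1.69]
-45 (0.505, -0.202, 0.11) [ 0.15  0.86  0.33  1.74 -0.44  0.61 -1.62]
```

```bash
cat >> h.py <<'E'
def down(deg):
    t=np.radians(deg);x=np.array([np.cos(t),np.sin(t),0]);return np.c_[x,np.cross([0,0,-1],x),[0,0,-1]]
def st(m=""):
    s=read_state();print(m,round(s["time_s"],2),s["position"].round(4),"F",s["force"].round(1),"gap",round(s["finger_gap"],4),round(s["gripper_force"],1));return s
E
python3 - <<'E'
from h import *
R=down(45); p=np.array([.5408,.265,0])
ctrl.move_to(p+[0,0,.28],R); ctrl.close_gripper(40); st()
ctrl.move_straight(p+[0,0,.210],rate=.08); f0=st("pre")["force"][2]
for z in np.arange(.206,.1785,-.002):
    ctrl.move_straight(p+[0,0,z],rate=.04); s=st(f"{z:.3f}")
    if abs(s["force"][2]-f0)>35: break
ctrl.sleep(.2); st("end")
ctrl.move_straight(p+[0,0,.29],rate=.12); st()
ctrl.open_gripper()
ctrl.move_to(np.array([.505,-.203,.25]),R); st()
S,T,o=measure()
cv2.imwrite("pics/c.png",cv2.resize(S[100:290,190:420],None,fx=3,fy=3)[:,:,::-1])
E
```

```text
3.93 [0.5408 0.265  0.28  ] F [-0.4 -0.  -0.4] gap 0.0003 0.0
pre 4.96 [0.541  0.2651 0.2104] F [-0.3 -0.2  0.6] gap -0.0003 0.0
0.206 5.21 [0.5408 0.265  0.2059] F [0.1 0.5 0. ] gap 0.0002 0.0
0.204 5.46 [0.5408 0.265  0.2039] F [ 0.8  0.9 -0.2] gap 0.0 0.0
0.202 5.71 [0.5409 0.2651 0.2022] F [-0.5 -0.4  5.1] gap -0.0 2.7
0.200 5.96 [0.541  0.2651 0.2002] F [ 0.3 -0.3  4.2] gap 0.0003 2.2
0.198 6.21 [0.541  0.2651 0.1981] F [1.3 0.7 3.5] gap -0.0001 1.5
0.196 6.46 [0.5408 0.265  0.1959] F [1.5 0.7 1.5] gap 0.0003 0.8
0.194 6.71 [0.5406 0.2649 0.1937] F [-0.4  0.4  0. ] gap 0.0001 0.0
0.192 6.96 [0.5407 0.2649 0.1918] F [ 0.7  0.  -0.1] gap 0.0001 0.0
0.190 7.21 [0.5407 0.265  0.1899] F [ 0.7 -0.3  0.5] gap -0.0002 0.0
0.188 7.46 [0.5407 0.265  0.1879] F [-0.1  0.7  0.3] gap -0.0004 0.0
0.186 7.71 [0.5408 0.265  0.1859] F [ 0.  -0.3 -0.1] gap -0.0003 0.0
0.184 7.96 [0.5408 0.265  0.1839] F [ 0.5 -0.  -0.5] gap 0.0001 0.0
0.182 8.21 [0.5407 0.265  0.1819] F [-0.3 -0.5 -0.7] gap 0.0002 0.0
0.180 8.46 [0.541  0.2651 0.181 ] F [-3.3 -1.5 16.3] gap -0.0 8.1
end 8.66 [0.541  0.2651 0.181 ] F [-4.1 -2.8 15.9] gap -0.0003 8.1
 9.72 [0.5406 0.2649 0.2893] F [-0.1  0.1 -1. ] gap -0.0 0.0
 12.22 [ 0.5055 -0.202   0.2501] F [0.1 0.3 0.3] gap 0.0853 0.0
slim [0.5406 0.2571 0.1596] err px [1.93 1.56] side [250.4 224.1] [243 215  16  17 222] top [197.9 234.6] [192 228  10  12  31]
squat [0.5504 0.0134 0.1054] err px [0.25 0.24] side [293.3 183.8] [287 175  14  17 172] top [280.4 228.6] [279 224   6   8  14]
square [ 0.5057 -0.2038  0.1269] err px [0.24 0.26] side [337.2 146.3] [331 139  13  15 148] top [354.2 241.3] [347 236  16  12 132]
```

View pics/c.png

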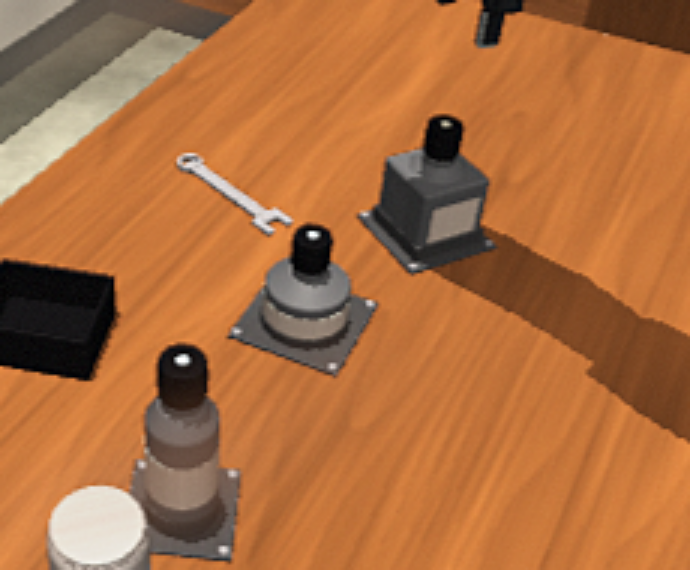

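The slim cap is shut: the neck is hidden in the picture and contact at 0.181 m matches the shut height. Now the square cap.

```bash
python3 - <<'E'
from h import *
print(proj("side",np.array([.505,-.203,.263])))
p=np.array([.5057,-.2033,0])
ctrl.move_straight(p+[0,0,.25]); ctrl.move_straight(p+[0,0,.16],rate=.1); st()
ctrl.move_straight(p+[0,0,.110],rate=.06); st("at")
ctrl.close_gripper(50); s=st("closed")
if .034<s["finger_gap"]<.041:
    for z in np.arange(.114,.1345,.004):
        ctrl.move_straight(p+[0,0,z],rate=.04); s=st(f"{z:.3f}")
        if abs(s["force"][2])>50: break
S,T,o=measure()
cv2.imwrite("pics/d.png",cv2.resize(S[70:230,240:420],None,fx=3.5,fy=3.5)[:,:,::-1])
E
```

```text
[344.49444521 107.57636266]
 13.62 [ 0.5059 -0.2034  0.1605] F [ 1.1 -0.   0.1] gap 0.0854 0.0
at 14.61 [ 0.5058 -0.2034  0.1103] F [ 0.1  0.3 -0.8] gap 0.0858 0.0
closed 15.11 [ 0.5081 -0.2055  0.1113] F [ 10.5 -13.1   9.2] gap 0.0373 50.1
0.114 15.36 [ 0.5081 -0.2055  0.1148] F [ 15.1 -15.4  -5.5] gap 0.0369 51.3
0.118 15.61 [ 0.5081 -0.2055  0.1189] F [ 14.5 -12.7  -2.6] gap 0.0371 51.8
0.122 15.86 [ 0.5081 -0.2055  0.1231] F [ 13.8 -13.9   1.2] gap 0.037 52.2
0.126 16.11 [ 0.508  -0.2054  0.1272] F [ 13.5 -13.4   5.1] gap 0.0368 52.3
0.130 16.36 [ 0.5081 -0.2054  0.1314] F [ 11.2 -13.5   7.4] gap 0.0373 52.4
0.134 16.61 [ 0.5078 -0.2053  0.134 ] F [ 18.  -15.6 -18.2] gap 0.0365 66.4
slim [0.5409 0.2571 0.1598] err px [1.9  1.53] side [250.3 224. ] [243 215  16  17 217] top [197.9 234.5] [192 228  10  12  32]
squat [0.5502 0.0126 0.1052] err px [0.38 0.35] side [293.3 183.6] [287 175  14  17 171] top [280.7 228.7] [279 224   7   8  15]
square [ 0.4999 -0.2043  0.1594] err px [0.15 0.16] side [340.6 138. ] [333 132  19  16 196] top [357.8 243.5] [345 228  23  27 355]
```

View pics/d.png

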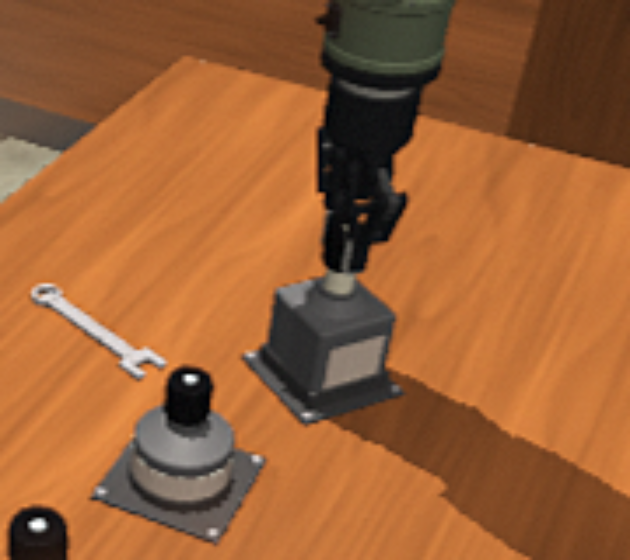

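The white neck of the square bottle shows under the gripped cap, and the pull met the end stop at about 22 mm. I'll release, retreat and check.

```bash
python3 - <<'E'
from h import *
ctrl.open_gripper(); st()
ctrl.move_straight(np.array([.5081,-.2055,.30]),rate=.1)
ctrl.move_to(np.array([.42,-.30,.32]),down(45)); st()
S,T,o=measure()
cv2.imwrite("pics/e.png",cv2.resize(S[70:290,170:420],None,fx=2.6,fy=2.6)[:,:,::-1])
E
```

```text
17.25 [ 0.5057 -0.2032  0.134 ] F [ 0.1 -0.8 -0.8] gap 0.0852 0.0
 19.64 [ 0.4198 -0.3001  0.32  ] F [ 0.4  1.4 -0. ] gap 0.0854 0.0
slim [0.5399 0.2645 0.167 ] err px [0.54 0.43] side [250.4 224.1] [243 215  16  17 221] top [194.4 233.9] [188 227  14  14  67]
squat [0.5507 0.0117 0.1041] err px [0.39 0.36] side [293.3 183.7] [287 175  14  17 173] top [280.9 228.6] [279 224   8   8  19]
square [ 0.5058 -0.2022  0.15  ] err px [0.39 0.42] side [338.3 140.4] [333 133  12  15 142] top [355.9 241.2] [349 235  16  13 118]
```

View pics/e.png

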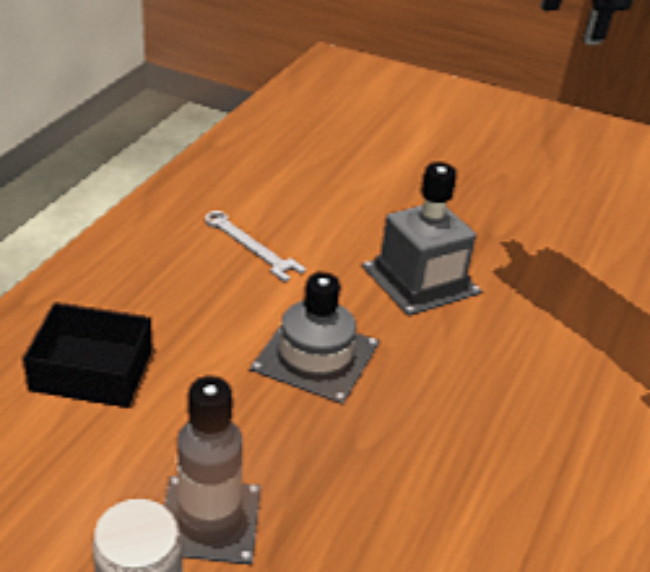

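The picture shows the slim and squat caps down, the square cap up at z 0.150 m (22 mm higher than before), and the arm clear of everything.

```bash
python3 -c "
from station import *
print(ctrl.finish_job())"
```

```text
the job is handed in; nothing more can be done
None
```

I pressed the slim bottle's cap shut and only then pulled the square bottle's cap open; the squat bottle stayed shut, nothing else was touched, and the job was handed in with the arm clear at about 20 s on the clock (no verdict was returned).

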